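Set the aperture carrier against the flip stop

ROBOT

A 7-joint arm with a two-finger parallel gripper is mounted at the origin on the work surface. World frame = base frame: x ahead of the robot, y to its left, z up, the work surface at z = 0. Lengths are in m, angles in rad, forces in N, time in s.
With the tool pointing down it reaches from about 0.425 to 0.95 m from the base axis. Payload 4.7 kg.
Tool frame: the origin (TCP) lies on the centre line of the jaws, within the pads' length; the fingertips stand robot.nose_length ahead of it and the grasp point (between the pads) lies 8 mm behind it (robot.nose_length is the distance from the TCP to the fingertips, in m); z points along the fingers, x is the direction in which the jaws open and shut, and the axes are right-handed (so a half turn about z gives the same grasp; the last joint's range is limited). The gripper opens to 85 mm and grips with 20 to 120 N. Pads are 22 mm wide; open, the fingers measure 114 mm over their backs; the gripper's body (76 mm by 85 mm) begins 54 mm behind the grasp point. The pads swing forward as they close: fully open they stand 13 mm farther back than shut.
Start: joints at [-1.215, 0.469, -0.049, 1.532, 0.024, 1.141, -0.082], TCP at [0.253, 0.626, 0.242] pointing down, gripper open.
Joint ranges: [-2.59, 2.59], [-0.33, 1.99], [-1.39, 1.29], [0.1, 2.45], [-1.04, 4.18], [0.21, 1.99], [-2.66, 2.66]. Speed limits (rad/s): [2.57, 2.57, 3.14, 3.14, 3.14, 3.14, 3.14].

INTERFACE

Orientations are given as [roll, pitch, yaw] about the fixed x, y, z axes, in that order (R = Rz(yaw) Ry(pitch) Rx(roll)).
In Python, from plant import robot gives the robot as it stands. Calls block until the motion is done:
- robot.goto(position, orientation): joint-space move of the TCP to a pose.
- robot.move_straight(position, vel=0.15, attitude=None, contact_N=None): straight line of the TCP; attitude=None keeps the orientation; vel is the mean speed in m/s. With contact_N (N) it stops when the force on the tool has changed by that much, and returns True; else False.
- robot.move_joints(angles): joint-space move.
- robot.grip(opening, strength=None): opening from 0.0 (shut) to 1.0 (fully open); strength is the grip in N (None keeps the last); returns when the fingers have stopped.
- robot.sleep(seconds).
- robot.inverse_kinematics(position, orientation): joint angles nearest the present ones, or None.
- robot.sense(): the state.
- robot.grab_frame(name): name is "side" or "top"; returns a dict with "image" (480x640x3 uint8, red, green, blue), "range_z" (480x640 float32, m along the optical axis (not along the pixel's ray), 0 where there is no reading), "fx", "fy", "cx", "cy" (pixels), "R" (3x3) and "t" (3): a world point X has camera coordinates R X + t. Camera axes: x right, y down, z forward; pixel columns grow to the right and rows downward; lengths in m; the calibration is good to about 2 mm. A picture is of the moment at which its call begins.
A pose or a line that the arm cannot do raises robot.IKError and nothing moves.
- robot.close_job(): hands the job in, once; it reports no verdict.
The state is a dict: "t": time; "joint_pos": joint angles; "joint_velocities": joint speeds; "effort": joint torques, N m; "tcp_pos": TCP position; "tcp_rot": TCP orientation; "wrist_force": force on the tool from outside, world axes, zero at the start; "torque": the same for the moment, N m; "opening": opening from 0.0 (shut) to 1.0 (fully open).
Only numpy, scipy, OpenCV 4.12 (cv2) and the standard library are available. Lean on these libraries where they do the work, as an engineer would, in place of code of your own. Each camera call takes 0.05 s, during which the arm holds its last target.

TASK

Flip the stop flag fully down across the optical rail, then slide the aperture carrier (the saddle with the upright square plate) along the rail up against the tip of the brass stop screw and press it home with a steady push of about 12 N for a second; the screw must never be loaded above 25 N. Leave the carrier sitting on the rail touching the screw, with the flag still down, let go, and do not disturb the lens carrier beyond the stop or the other things on the table.

Things in the scene. Friction and masses are not known exactly. Their poses are not given: they have to be found in the camera images.
- rail: Straight aluminium rail fixed to the table: bar 40 mm wide (its x) on a 56 mm wide foot, 460 mm long (its y), top face 25 mm above the table; clamp feet at y = -200 and +200 mm reach to x = +-49 mm. Origin: centre of its underside, on the table; z up. Its +y is the way the carrier has to be pushed, roughly the robot's left (+-15 degrees).
- flag (a joint): Hinge angle of the steel stop flag, rad: 0 = standing upright beside the rail, 1.57 = lying level across the rail (a hard end stop). The hinge axis is parallel to the rail; as the value grows the top swings towards the rail's -x side, i.e. towards the robot. The hinge is stiff (0.22 N m: about 3 N at the end of the flag), and the flag stays where it is left.
- flag_hinge (a point): Point on the flag's hinge axis, mid-width, 37 mm above the table, 50 mm to the far side (+x) of the rail's centre line. The flag is a plain bar 14 mm thick (7 mm either side of the hinge-to-end line), 18 mm wide along the rail.
- flag_end (a point): Middle of the free end of the flag, 90 mm from the hinge axis. With the flag down it is 37 mm above the table and 40 mm to the near (-x) side of the rail's centre line.
- stop: The fixed hinge stand of the stop, with the flag and the brass stop screw it carries. Origin: on the table under the rail's centre line, level with the middle of the flag; axes as the rail's. The stand reaches from x = 40 to 76 mm, y = -25 to 25 mm, 48 mm high.
- flag_face (a point): Point on the flag's face that looks to the rail's -y, 50 mm from the hinge, where the brass stop screw (12 mm thick, flat tip towards -y) comes out. How far the screw stands out is not measured: it is set anew each time, between 5 and 23 mm, and stays put under load. With the flag down the screw's axis is 37 mm above the table, over the middle of the rail.
- carrier: Aperture carrier, loose: black saddle, 64 mm across the rail, 60 mm along it, 15 mm thick, lying on the rail (25 to 40 mm above the table), skirts hanging 12 mm down both sides with 1 mm play. On its middle an upright plate with a window, 46 mm across, 10 mm thick along the rail, top 85 mm above the table. 0.3 to 0.6 kg. Origin: centre of the saddle's underside; y along the rail, z up.
- carrier_front (a point): Centre of the carrier's front (+y) face, the face that meets the screw, 32.5 mm above the table.
- carrier_rear (a point): Centre of the carrier's rear (-y) face, 32.5 mm above the table: 15 mm high, flat, can be pushed. The rail behind it is free. Sliding the carrier takes roughly 1 to 6 N.
- lens_carrier: Bystander on the same rail beyond the stop: saddle 46 mm long with a round lens mount 32 mm across, top 83 mm above the table. Origin as on the carrier. Leave alone.
- hexdriver: Bystander: a hex driver 150 mm long lying on the table along the near side of the rail, 90 to 110 mm from its centre line. Leave alone.
- lens_cap: Bystander: black disc 42 mm across, 11 mm high, on the table beyond the rail. Leave alone.
- jar: Bystander: amber jar 52 mm across, 70 mm high, beyond the rail. Leave alone.
- post_base: Bystander: steel post on a round foot 50 mm across, 55 mm high, beyond the rail. Leave alone.
- tray: Bystander: grey parts tray 100 x 150 x 30 mm at the far left. Leave alone.
- filter_box: Bystander: flat black box 70 x 110 x 28 mm beyond the rail. Leave alone.
There are look-alikes about, which are no part of the job. Leave any turquoise look-alike of the carrier alone.

How it is judged:
By the outcome, as a careful person would: the job done as asked, in the order asked, and still so for the second after the job is handed in, with the robot touching nothing.
It also fails if it takes over 67 s, if anything falls off the work surface, if the arm or the gripper's body presses on something with over 40 N, if the wrist force passes 120 N, or if a joint passes its speed limit or range.

## Working session

There is one attempt and no reset: what is moved stays moved. The work goes in short steps, each a Python script; the robot and the scene stay as the last script left them, time stands still between calls to the robot, and variables do not carry over. Pictures are saved under pics/ and viewed, and the job is handed in when it is done.

```bash
ls; mkdir -p pics
python3 - <<'E'
from plant import robot
import cv2,numpy as np
for n in("side","top"):
    f=robot.grab_frame(n); cv2.imwrite(f"pics/{n}0.png",f["image"][:,:,::-1]); np.savez(f"{n}0.npz",**f)
    print(n,f["fx"],f["cx"],f["cy"],-f["R"].T@f["t"])
s=robot.sense();print(s["t"],s["tcp_pos"],s["tcp_rot"],s["wrist_force"],robot.nose_length,s["opening"])
E
```

```text
pics
side 528.4056952269211 315.1569040001708 242.2042301580773 [ 0.19199861 -0.41604638  0.7205376 ]
top 458.218855758243 328.352692618585 244.4673875837289 [0.46043316 0.02760523 0.98306506]
0.1 [0.25314655 0.62519666 0.24136789] [3.14156090e+00 1.72005447e-03 1.18604485e+00] [-0.2637156   0.02474204  0.24065525] 0.011 0.9988229390825801
```

View pics/side0.png

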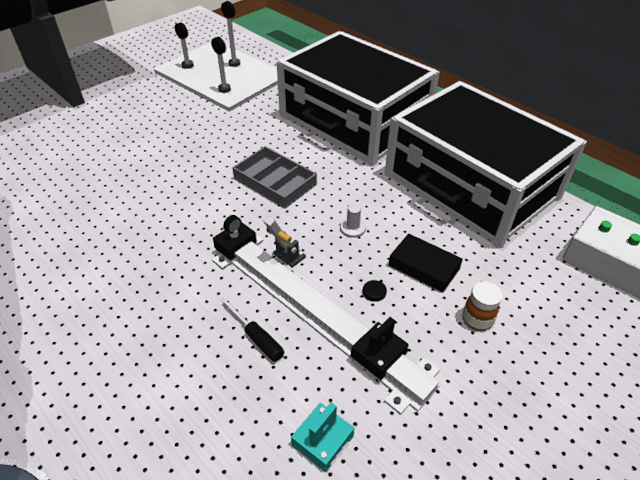

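View pics/top0.png

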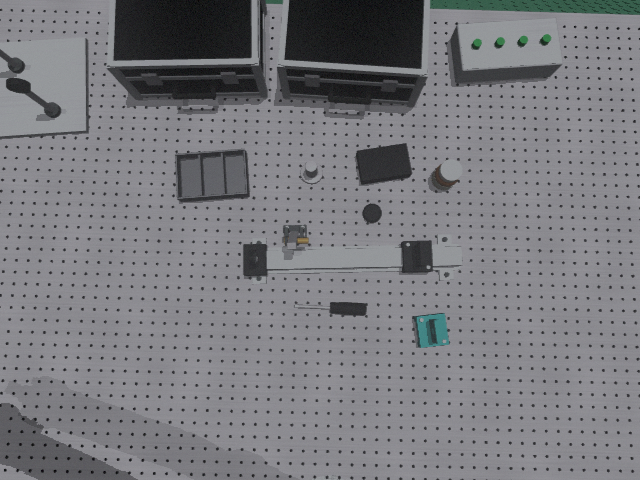

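The side view shows the black carrier at (380,345) on the rail. The turquoise look-alike at (322,435) is off the rail. The lens carrier is at (235,238), and the flag and stand are at about (285,243). I'll enlarge these.

Run:
```python
import cv2,numpy as np
a=cv2.imread("pics/side0.png");b=cv2.imread("pics/top0.png")
c=cv2.resize(a[205:275,205:315],None,fx=7,fy=7,interpolation=cv2.INTER_CUBIC)
cv2.imwrite("pics/c1.png",c)
c=cv2.resize(b[210:290,235:335],None,fx=7,fy=7,interpolation=cv2.INTER_CUBIC)
cv2.imwrite("pics/c2.png",c)
c=cv2.resize(b[225:355,385:475],None,fx=4.5,fy=4.5,interpolation=cv2.INTER_CUBIC)
cv2.imwrite("pics/c3.png",c)
```

```text
(no output)
```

View pics/c1.png

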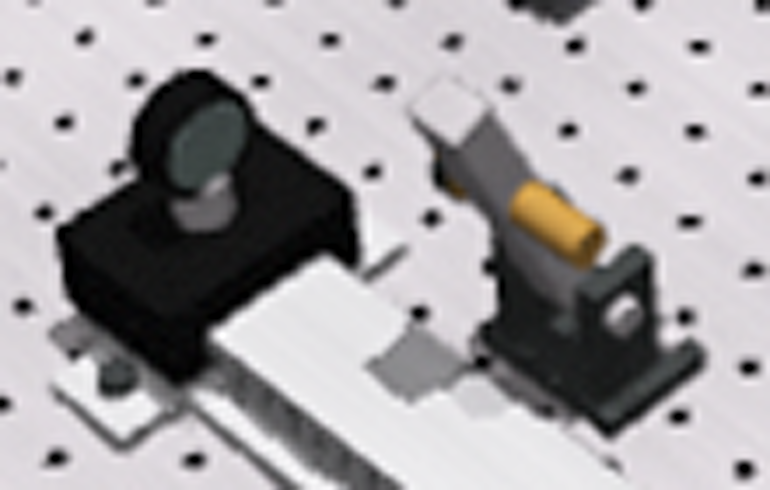

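View pics/c2.png

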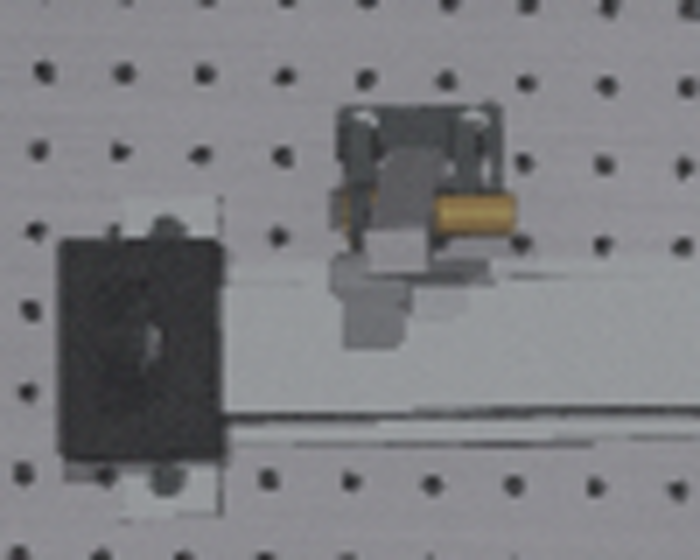

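View pics/c3.png

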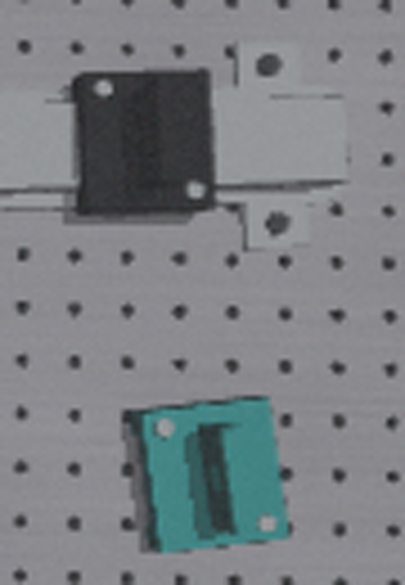

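The crops confirm it: the target is the black carrier on the rail (top view, about (417,256)). The turquoise look-alike at (432,330) stands on the table, so I leave it alone. The flag leans partly down with the brass screw facing -y. Next I'll measure the geometry using range data.

```bash
cat > h.py <<'E'
import numpy as np,cv2
def cloud(f):
    z=f["range_z"].astype(float);v,u=np.mgrid[:480,:640]
    X=np.stack([(u-f["cx"])/f["fx"]*z,(v-f["cy"])/f["fy"]*z,z],-1)
    W=(X-f["t"])@f["R"]; W[z<=0]=np.nan
    return W
def proj(f,P):
    c=f["R"]@np.asarray(P)+f["t"];return f["fx"]*c[0]/c[2]+f["cx"],f["fy"]*c[1]/c[2]+f["cy"]
E
python3 - <<'E'
from h import *
np.set_printoptions(precision=4,suppress=True)
for n in("top","side"):
    f=dict(np.load(n+"0.npz"));W=cloud(f);im=f["image"].astype(int)
    x,y,z=W[...,0],W[...,1],W[...,2]
    box=(x>.36)&(x<.56)&(y>-.28)&(y<.23)
    print(n,"table z",np.nanmedian(z[(x>.3)&(x<.35)&(y>-.2)&(y<.1)]))
    if n=="top":
        m=box&(abs(z-.025)<.006)&(im.min(-1)>100)
        pts=np.stack([x[m],y[m]],1).astype(np.float32)
        r=cv2.minAreaRect(pts);print("rail rect",r,len(pts))
        # per-column edges
        for c in range(275,400,15):
            rr=np.where(m[:,c])[0];print(c,rr.min(),rr.max(),x[rr.min(),c],x[rr.max(),c],y[rr.min(),c],z[rr.max(),c])
    m=box&(im.max(-1)<80)&(z>.036)&(z<.044)&(y<-.05)
    pts=np.stack([x[m],y[m]],1).astype(np.float32)
    print("carrier top",cv2.minAreaRect(pts),len(pts),z[m].mean())
    m=box&(im[...,0]-im[...,2]>60)&(y>-.05)&(y<.2)
    print("brass",W[m].min(0),W[m].max(0),W[m].mean(0),m.sum())
    m=box&(z>.05)&(y>.02)&(y<.16)
    P=W[m];print("flag cloud",P.min(0),P.max(0),len(P))
    t=P[P[:,2]>P[:,2].max()-.012];print(t.mean(0),t.min(0),t.max(0))
    m=box&(im.max(-1)<80)&(z>.036)&(z<.044)&(y>.08)
    print("lens",cv2.minAreaRect(np.stack([x[m],y[m]],1).astype(np.float32)),m.sum())
E
```

```text
top table z 8.130030773914119e-05
rail rect ((0.4738571345806122, -0.05676412582397461), (0.17226183414459229, 0.41071274876594543), 0.0031270214822143316) 1778
275 255 268 0.5588698335009711 0.5316082602000205 0.13188662491054864 0.023519926054995848
290 255 268 0.5597751705287765 0.5321074477579492 0.10051895763985662 0.026888763731283422
305 256 267 0.55827650496951 0.5352250350027498 0.06885453556120484 0.02334952989288519
320 256 267 0.55898566513256 0.5358397740314348 0.03734510214756449 0.02511639049259306
335 256 267 0.5594804437658623 0.5366464085019905 0.0058953038352506605 0.02444117179870272
350 257 267 0.5584310705466025 0.5373564853330163 -0.025746574290934993 0.024988286657762128
365 257 266 0.5588856369426168 0.5401044049560443 -0.057034103323511665 0.026278371400402897
380 258 266 0.5580360134919216 0.5408651399073522 -0.08912102360626394 0.026204638315263692
395 258 266 0.5585527588761268 0.5416040996589654 -0.1203960924165264 0.02639507193447234
carrier top ((0.4741186499595642, -0.17008808255195618), (0.17563970386981964, 0.05899999663233757), 3.909679889678955) 328 0.0399553905005673Traceback (most recent call last):
  File "<stdin>", line 19, in <module>
    return umr_minimum(a, axis, None, out, keepdims, initial, where)
ValueError: zero-size array to reduction operation minimum which has no identity
```

Run:
```python
from h import *
np.set_printoptions(precision=4,suppress=True)
for n in("top","side"):
    f=dict(np.load(n+"0.npz"));W=cloud(f);im=f["image"].astype(int)
    x,y,z=W[...,0],W[...,1],W[...,2]
    box=(x>.48)&(x<.67)&(y>-.32)&(y<.26)
    print("==",n)
    m=box&(abs(z-.025)<.005)&(x<.61)&(im.min(-1)>100)
    if n=="top":
        lo=[];hi=[];C=[]
        for c in list(range(268,290))+list(range(312,402)):
            rr=np.where(m[:,c])[0]
            if len(rr)<4: continue
            lo.append(x[rr.min(),c]);hi.append(x[rr.max(),c]);C.append(y[rr.min(),c])
        for nm,e in(("far",lo),("near",hi)):
            p=np.polyfit(C,e,1);k=abs(np.polyval(p,C)-e)<.003;p=np.polyfit(np.array(C)[k],np.array(e)[k],1);print(nm,p)
    print("rail y",np.nanmin(y[m]),np.nanmax(y[m]),"xmean",np.nanmean(x[m]))
    q=W[m];print(cv2.minAreaRect(q[:,:2].astype(np.float32)))
    for nm,k in(("car",y<-.05),("lens",y>.09)):
        m=box&(im.max(-1)<80)&(z>.036)&(z<.044)&k
        print(nm,cv2.minAreaRect(W[m][:,:2].astype(np.float32)),m.sum(),z[m].mean(),np.median(W[m],0))
    m=box&(im[...,0]-im[...,2]>40)&(y>-.05)&(y<.2)
    if m.sum():print("brass",W[m].min(0),W[m].max(0),W[m].mean(0),m.sum())
    m=box&(z>.05)&(y>.02)&(y<.13)
    P=W[m];print("flag cloud",P.min(0),P.max(0),len(P))
    t=P[P[:,2]>P[:,2].max()-.012];print(t.mean(0),t.min(0),t.max(0))
```

```text
== top
far [-0.0419  0.5749]
near [-0.0424  0.5371]
rail y -0.26211625867529154 0.14899794757151624 xmean 0.5573376165158969
((0.5586214065551758, -0.05632920563220978), (0.0400981642305851, 0.41056153178215027), 2.5127665996551514)
car ((0.5627326369285583, -0.1647302657365799), (0.0633213073015213, 0.059610944241285324), 1.9967786073684692) 615 0.039928437705778606 [ 0.561 -0.156  0.04 ]
lens ((0.5596732497215271, 0.1531817615032196), (0.0846344381570816, 0.08332275599241257), 2.1927287578582764) 537 0.039987319172369494 [0.5462 0.1681 0.04  ]
brass [0.5791 0.063  0.0853] [0.5877 0.0828 0.0913] [0.5834 0.0721 0.0883] 50
flag cloud [0.5613 0.061  0.0501] [0.613  0.1106 0.1261] 258
[0.5693 0.0911 0.1197] [0.5613 0.0823 0.1153] [0.5772 0.0997 0.1261]
== side
rail y -0.26143569014996404 0.1547379394958103 xmean 0.5583550266104782
((0.5589566826820374, -0.053489476442337036), (0.05307520925998688, 0.4156261384487152), 0.9571948051452637)
car ((0.5631504058837891, -0.16416174173355103), (0.06503451615571976, 0.061339423060417175), 3.205523729324341) 1054 0.04041464492978826 [ 0.5564 -0.1739  0.0405]
lens ((0.5528324842453003, 0.14425477385520935), (0.06733614951372147, 0.11337532848119736), 12.474007606506348) 557 0.04038973206285826 [0.5395 0.166  0.0406]
brass [0.5746 0.0602 0.0012] [0.6434 0.1362 0.092 ] [0.5831 0.0733 0.0862] 94
flag cloud [0.5616 0.0602 0.0501] [0.6131 0.112  0.1241] 373
[0.5683 0.0896 0.1195] [0.5616 0.0813 0.1124] [0.5778 0.1015 0.1241]
```

```bash
cat >> h.py <<'E'
A=0.042; ex=np.array([np.cos(A),np.sin(A)]); ey=np.array([-np.sin(A),np.cos(A)])
ys=0.0908; O=np.array([0.556-0.042*ys,ys])   # stop origin
def W3(x,y,z): return list(O+x*ex+y*ey)+[z]
ORI=[np.pi,0,A]; NOSE=0.011
E
python3 - <<'E'
from h import *
from plant import robot
np.set_printoptions(precision=3,suppress=True)
H=.0145
def tip(th,r=.075,off=.007):
    return .050-r*np.sin(th)+off*np.cos(th)+H, .037+r*np.cos(th)+off*np.sin(th)
robot.grip(0.0,40)
x,z=tip(.38,off=.022)
robot.goto(W3(x,0,z+.07+NOSE),ORI)
s=robot.sense();print(s["t"],s["joint_pos"],s["tcp_pos"],s["opening"])
robot.move_straight(W3(x,0,z+NOSE),vel=.15)
s=robot.sense();print(s["t"],s["tcp_pos"],s["tcp_rot"],s["wrist_force"])
f=robot.grab_frame("side");cv2.imwrite("pics/s1.png",cv2.resize(f["image"][100:300,180:380,::-1],None,fx=3,fy=3))
E
```

```text
3.1583 [-0.57   0.441  0.471  1.753 -0.233  1.003  0.033] [0.609 0.095 0.196] 0.002311270171382305
3.775 [0.61  0.093 0.126] [ 3.142 -0.001  0.042] [0.531 0.699 0.669]
```

View pics/s1.png

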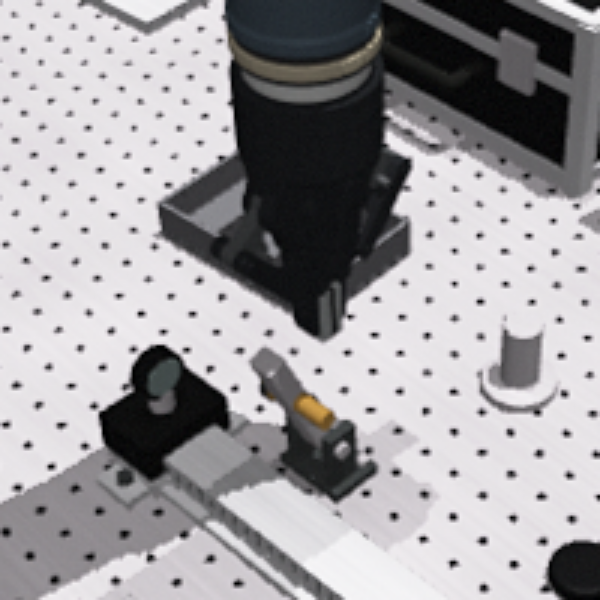

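The shut fingers (tip at about (320,335) in the crop) are behind the far side of the flag end (270,360) and clear of it. Now I'll sweep the flag down along its arc, watching the force.

Run:
```python
from h import *
from plant import robot
np.set_printoptions(precision=3,suppress=True)
H=.0145
def tip(th,r=.075,off=.007):
    return .050-r*np.sin(th)+off*np.cos(th)+H, .037+r*np.cos(th)+off*np.sin(th)
f0=robot.sense()["wrist_force"]
for th in [.45,.65,.85,1.05,1.25,1.42]:
    x,z=tip(th)
    c=robot.move_straight(W3(x,0,z+NOSE),vel=.08,contact_N=20)
    s=robot.sense();print(th,c,round(s["t"],2),s["wrist_force"]-f0)
    if c: break
f=robot.grab_frame("side");cv2.imwrite("pics/s2.png",cv2.resize(f["image"][100:300,180:380,::-1],None,fx=3,fy=3))
```

```text
0.45 False 4.22 [1.39  0.419 0.742]
0.65 False 4.57 [ 0.872 -0.639  0.278]
0.85 False 4.91 [-0.121  0.46  -0.67 ]
1.05 False 5.25 [0.593 0.287 0.245]
1.25 False 5.59 [0.485 0.57  0.175]
1.42 False 5.9 [-0.495  0.048 -0.589]
```

View pics/s2.png

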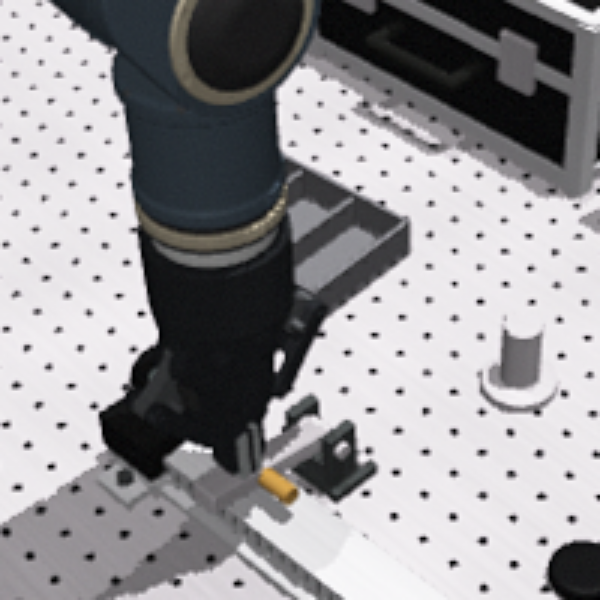

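The flag has followed and is now almost level across the rail (bar from (215,490) to (330,430), screw at (280,487)). Next I'll press it to the end stop.

Run:
```python
from h import *
from plant import robot
np.set_printoptions(precision=3,suppress=True)
x=.050-.075+.0145
c=robot.move_straight(W3(x,0,.040+NOSE),vel=.03,contact_N=12)
s=robot.sense();print(c,s["t"],s["tcp_pos"],s["wrist_force"])
robot.sleep(.2);s=robot.sense();print(s["tcp_pos"],s["wrist_force"])
robot.move_straight(W3(x,0,.14),vel=.15)
# go well behind the carrier, high
robot.goto(W3(0,-.33,.16),ORI)
s=robot.sense();print(s["t"],s["tcp_pos"],s["wrist_force"])
for n in("side","top"):
    f=robot.grab_frame(n);np.savez(f"{n}3.npz",**f)
    cv2.imwrite(f"pics/{n}3.png",f["image"][:,:,::-1])
    W=cloud(f);im=f["image"].astype(int);x,y,z=W[...,0],W[...,1],W[...,2]
    m=(im[...,0]-im[...,2]>40)&(y>-.05)&(y<.2)&(x>.5)&(x<.65)&(z>.02)
    if m.sum():print("brass",W[m].min(0),W[m].max(0),np.median(W[m],0))
    L=(W[...,:2]-O);lx=L@ex;ly=L@ey
    m=(abs(ly)<.007)&(z>.03)&(lx<.03)&(lx>-.06)
    print("flag: lx",lx[m].min(),lx[m].max(),"slope",np.polyfit(lx[m],z[m],1),m.sum())
    m=(abs(lx)<.036)&(ly<-.15)&(ly>-.35)&(z>.036)&(z<.044)&(im.max(-1)<80)
    print("car ly",np.percentile(ly[m],[0,2,50,98,100]),"lx",lx[m].min(),lx[m].max())
c1=cv2.resize(cv2.imread("pics/side3.png")[190:290,200:320],None,fx=6,fy=6,interpolation=2);cv2.imwrite("pics/s3c.png",c1)
```

```text
True 6.3833 [0.542 0.09  0.055] [-1.818  0.055  8.2  ]
[0.542 0.09  0.055] [-1.7   -0.336  7.21 ]
8.55 [ 0.567 -0.237  0.159] [0.658 1.787 0.038]
brass [0.546 0.059 0.035] [0.561 0.103 0.05 ] [0.551 0.072 0.043]
flag: lx -0.0408065973443275 0.029911360819757676 slope [0.024 0.044] 283
car ly [-0.286 -0.285 -0.265 -0.227 -0.225] lx -0.03203773924486628 0.03274966921056526
brass [0.548 0.062 0.038] [0.557 0.081 0.046] [0.552 0.071 0.042]
flag: lx -0.039740135335034066 0.028688567838520536 slope [-0.003  0.044] 236
car ly [-0.286 -0.284 -0.248 -0.227 -0.226] lx -0.03183852733373774 0.03167790063375124
```

View pics/s3c.png

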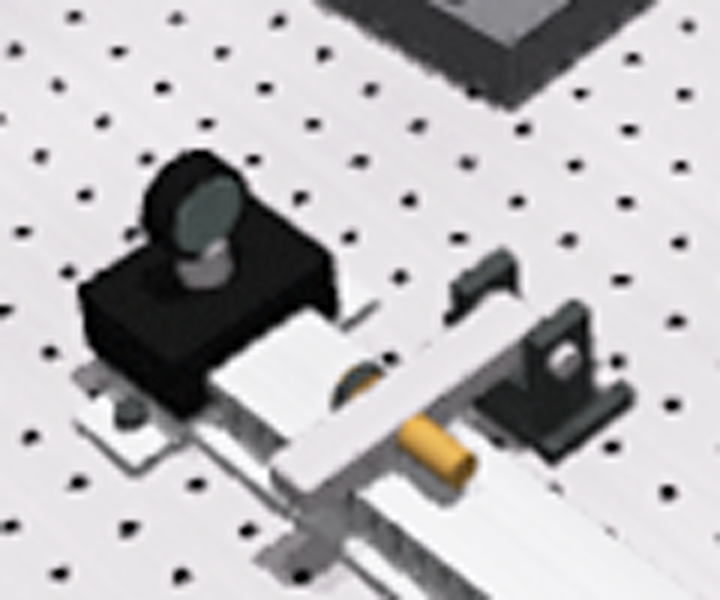

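View pics/top3.png

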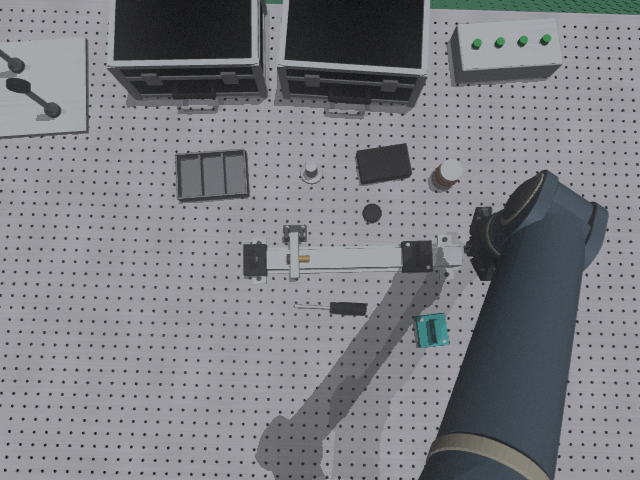

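The flag lies level (top face at z≈0.044 at every x). It held at 8 N on its end stop, where the hinge needs only 3 N. The screw tip is at stop y≈-30 mm, the carrier front at about -226 mm and its rear at about -286 mm. Next I'll come down behind the carrier and slide it.

```bash
cat >> h.py <<'E'
def fy(robot,n=8,dt=.02):
    v=[]
    for _ in range(n):
        robot.sleep(dt); v.append(robot.sense()["wrist_force"])
    v=np.array(v); return float(-(v[:,:2]@ey).mean()), float(v[:,2].mean())
E
python3 - <<'E'
from h import *
from plant import robot
np.set_printoptions(precision=3,suppress=True)
Z=.029+NOSE
robot.goto(W3(0,-.318,.09),ORI)
c=robot.move_straight(W3(0,-.318,Z),vel=.08,contact_N=8);print("down",c)
b=fy(robot,10);print("bias",b,robot.sense()["t"])
if not c:
    c=robot.move_straight(W3(0,-.290,Z),vel=.04,contact_N=10);print(c,robot.sense()["tcp_pos"],fy(robot,4))
    if not c:
      for y in(-.26,-.20,-.15,-.13):
        c=robot.move_straight(W3(0,y,Z),vel=.06,contact_N=12)
        s=robot.sense();p=(np.array(s["tcp_pos"][:2])-O)@ey
        print(y,c,round(s["t"],2),"ly",p,-(s["wrist_force"][:2]@ey)-b[0],"settled",fy(robot,4)[0]-b[0])
        if c:break
for n in("side","top"):
    f=robot.grab_frame(n);cv2.imwrite(f"pics/{n}4.png",f["image"][:,:,::-1])
E
```

```text
down False
bias (0.054125865239368555, 0.42731253427722643) 9.975
False [ 0.564 -0.199  0.04 ] (0.07603936668921325, -0.4679025468130172)
-0.26 False 11.54 ly -0.25890561306833226 0.269450774077738 settled 0.0249469678919469
-0.2 False 12.76 ly -0.19952549254774196 -0.16225036349360375 settled 0.023888426169205564
-0.15 False 13.81 ly -0.1491416450920202 1.7222440139370094 settled 0.2255253961623808
-0.13 False 14.36 ly -0.1287480770403273 -0.25311087833118656 settled -0.010072355360138986
```

View pics/side4.png

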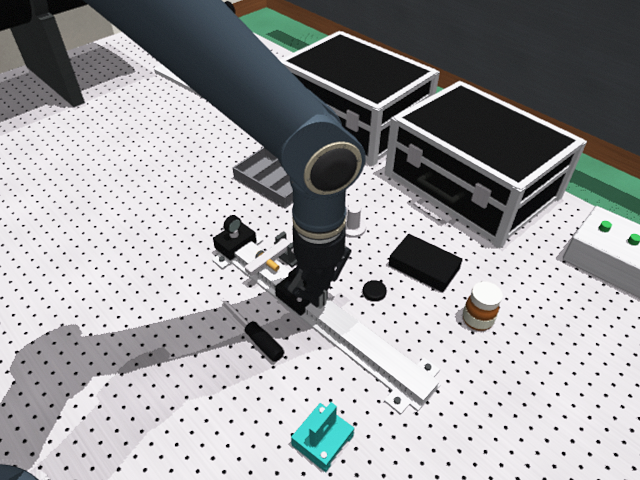

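The carrier (300,290) slid along with the fingers and is still on the rail, with about 28 mm left to the screw. From here I'll go in slowly with a contact stop.

Run:
```python
from h import *
from plant import robot
Z=.029+NOSE
for y,v in((-.110,.03),(-.085,.012)):
    c=robot.move_straight(W3(0,y,Z),vel=v,contact_N=8)
    s=robot.sense();p=(np.array(s["tcp_pos"][:2])-O)@ey
    print(y,c,round(s["t"],2),"ly",p,-(s["wrist_force"][:2]@ey),s["tcp_pos"],"settled",fy(robot,5))
    if c:break
```

```text
-0.11 False 15.34 ly -0.10947581878564597 1.8735606074172033 [ 0.55675296 -0.01858054  0.03998604] settled (0.5785279168410475, 0.577367547861054)
-0.085 True 16.48 ly -0.10145871367090217 1.759188691632883 [ 0.55607427 -0.01058488  0.03969372] settled (0.34666244146813285, 0.5350577375203696)
```

It made contact at TCP ly = -0.1015, so the carrier's rear is at -0.090, as predicted for the screw. Now I'll build up the push in small steps.

Run:
```python
from h import *
from plant import robot
Z=.029+NOSE
y=-.1030
for i in range(24):
    y+=.0005
    c=robot.move_straight(W3(0,y,Z),vel=.01,contact_N=10)
    F=fy(robot,5,.02)[0];s=robot.sense();p=(np.array(s["tcp_pos"][:2])-O)@ey
    print(round(y,4),c,round(s["t"],2),"ly %.4f F %.2f"%(p,F))
    if F>7 or c:break
```

```text
-0.1025 False 16.91 ly -0.1023 F -0.21
-0.102 False 17.24 ly -0.1020 F 0.66
-0.1015 False 17.57 ly -0.1015 F 0.15
-0.101 False 17.91 ly -0.1015 F 1.83
-0.1005 False 18.24 ly -0.1013 F 4.26
-0.1 False 18.57 ly -0.1013 F 5.48
-0.0995 False 18.91 ly -0.1012 F 6.79
-0.099 False 19.24 ly -0.1011 F 6.78
-0.0985 False 19.57 ly -0.1011 F 8.15
```

Run:
```python
from h import *
from plant import robot
Z=.029+NOSE
y=-.0985
F=8
while F<12.3 and y<-.094:
    y+=.0004
    robot.move_straight(W3(0,y,Z),vel=.01)
    F=fy(robot,10,.02)[0];print(round(y,4),round(F,2))
for i in range(4):
    s=robot.sense();print(round(s["t"],2),"F",[round(q,2) for q in fy(robot,18,.02)])
f=robot.grab_frame("side");cv2.imwrite("pics/s5.png",cv2.resize(f["image"][190:310,200:350,::-1],None,fx=5,fy=5,interpolation=2))
```

```text
-0.0981 9.13
-0.0977 9.49
-0.0973 9.75
-0.0969 10.42
-0.0965 11.07
-0.0961 11.32
-0.0957 12.13
-0.0953 12.73
22.91 F [12.66, -1.38]
23.21 F [12.52, -1.48]
23.51 F [12.47, -1.2]
23.81 F [12.31, -1.45]
```

View pics/s5.png

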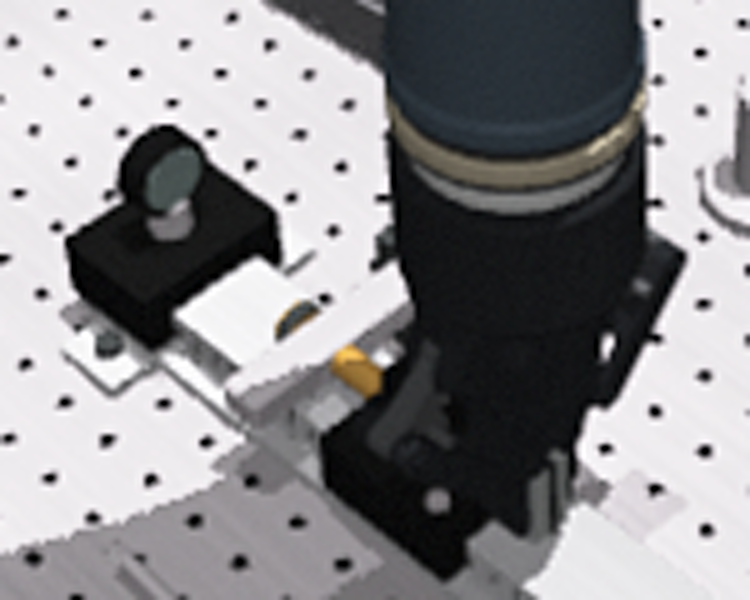

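The carrier's front face meets the brass screw at (365,375) and the push held at 12.3–12.7 N for 1.2 s. Sliding friction takes about 1.8 N of that, so I'll hold a little higher for another second to give the screw itself close to 12 N. After that I'll back off and check.

Run:
```python
from h import *
from plant import robot
Z=.029+NOSE
y=-.0953;F=12.3
while F<13.2 and y<-.0938:
    y+=.0004
    robot.move_straight(W3(0,y,Z),vel=.01)
    F=fy(robot,8,.02)[0];print(round(y,4),round(F,2))
for i in range(4):
    print("F",round(fy(robot,18,.02)[0],2))
robot.move_straight(W3(0,-.104,Z),vel=.02)
print("released",fy(robot,5))
robot.move_straight(W3(0,-.130,Z),vel=.06)
robot.move_straight(W3(0,-.140,.16),vel=.12)
robot.goto(W3(0,-.36,.20),ORI)
print(robot.sense()["t"])
for n in("side","top"):
    f=robot.grab_frame(n);np.savez(f"{n}6.npz",**f);cv2.imwrite(f"pics/{n}6.png",f["image"][:,:,::-1])
    W=cloud(f);im=f["image"].astype(int);z=W[...,2]
    L=(W[...,:2]-O);lx=L@ex;ly=L@ey
    m=(abs(lx)<.036)&(ly<-.0)&(ly>-.12)&(z>.036)&(z<.044)&(im.max(-1)<80)
    print("car ly",np.percentile(ly[m],[0,2,50,98,100]),"lx",lx[m].min(),lx[m].max())
    m=(abs(ly)<.007)&(z>.03)&(lx<.03)&(lx>-.06)
    print("flag",np.polyfit(lx[m],z[m],1))
    m=(im[...,0]-im[...,2]>40)&(abs(lx)<.02)&(ly>-.05)&(ly<.0)&(z>.02)
    print("brass ly",ly[m].min(),ly[m].max())
    d=cv2.absdiff(f["image"],np.load(n+"0.npz")["image"]).max(-1);cv2.imwrite(f"pics/{n}d.png",d)
    cv2.imwrite(f"pics/{n}6c.png",cv2.resize(cv2.imread(f"pics/{n}6.png")[190:300,220:350],None,fx=5,fy=5,interpolation=2))
```

```text
-0.0949 13.2
-0.0945 13.51
F 13.16
F 13.35
F 13.48
F 13.15
released (-0.059351744771827565, 0.16876976882771458)
29.4583
car ly [-0.09064636 -0.08927075 -0.0711856  -0.03123708 -0.02615853] lx -0.03163176006996996 0.03282627612667582
flag [0.01385057 0.0437215 ]
brass ly -0.027938773716138912 -0.007018823204465015
car ly [-0.08861476 -0.08717677 -0.05632591 -0.03097625 -0.03059268] lx -0.03085259315954322 0.03253791852844913
flag [-0.00222478  0.04395766]
brass ly -0.029069786425542265 -0.010348305876660677
```

View pics/side6c.png

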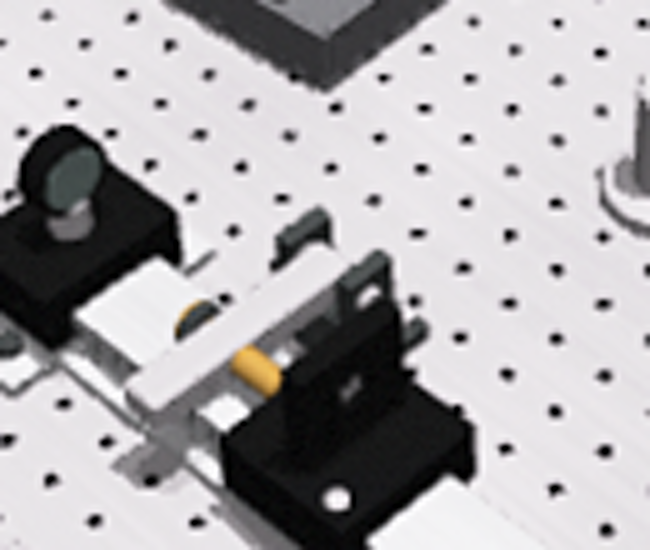

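View pics/top6c.png

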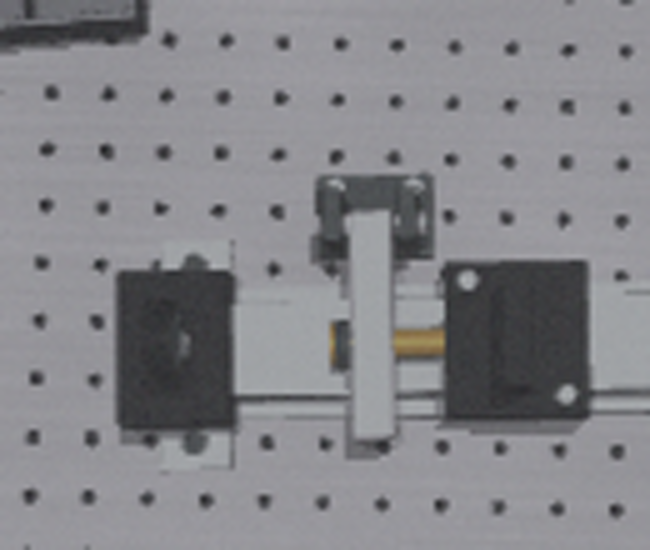

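View pics/side6.png

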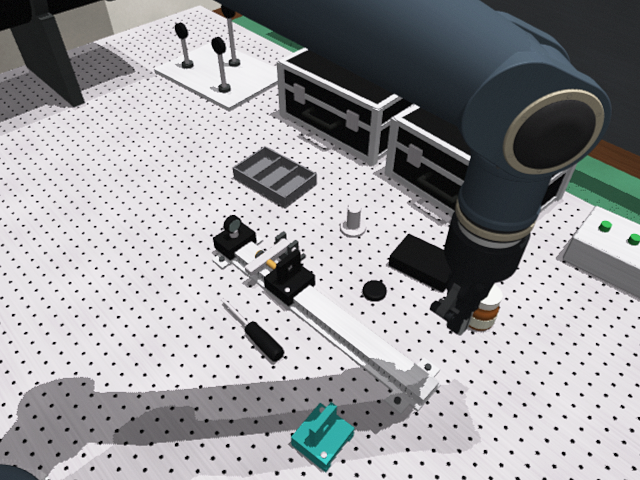

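The screw runs into the carrier's front face with no visible gap: side crop (275,380), top crop (445,343). The carrier sits square on the rail and the flag is level. The lens carrier, driver and other bystanders are where they were, and the gripper is clear at z≈0.2.

```bash
python3 -c "
from plant import robot
s=robot.sense();print(s['t'],s['tcp_pos'],s['wrist_force']);robot.close_job()"
```

```text
29.5583 [ 0.56803752 -0.26569534  0.19907564] [ 0.45650691  1.11901761 -0.11941325]
the job is handed in; nothing more can be done
```

The job is done and handed in at about 29.6 s of the 67 s allowed. I swept the flag down with shut fingers, then pressed it against its end stop at about 8 N. I slid the black carrier from behind up to the screw, pressed it home, backed off and moved the arm clear.

- **Push:** it held at 12.3–12.7 N for over a second, then at about 13.3 N for another 1.4 s. The second hold allowed for sliding friction, which I saw as only about 1.8 N in brief readings, so the load on the screw itself is an estimate. No reading went above 13.5 N, though I did not record the peak at first contact.
- **Carrier and screw:** both views show the carrier square on the rail with no visible gap to the screw. The measured faces agree within the 2 mm calibration: carrier front at about -31 mm, screw tip at -28 to -29 mm.
- **Flag:** the top camera shows it level within 0.003 rad. The side camera gave 0.014–0.024 rad, which I put down to calibration, because the fingers stopped at exactly the height expected for a level flag.
- **Bystanders:** the lens carrier, hex driver, turquoise look-alike and the rest look unmoved by eye. I did not measure them, and the arm partly hides the jar and filter box in the last side picture.

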